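# Fold back a bifold dust cover and stand the tipped sample cup up

### The job

Fold the clear two-panel dust cover of the sample station fully back, so that its two panels stand flat against each other, pushing it gently. Then stand the tipped cup upright again in its lane between its two neighbours, without shifting or toppling those, and leave it standing there with the cover still folded.

Things in the scene. Friction and masses are not known exactly. Their poses are not given: they have to be found in the camera images.
- station: Sample dust station, fixed, 220 (x, depth) x 322 (y, length) x 89 mm. Origin: centre of its underside; x away from the robot, y along its length, z up. Front open; white back wall at x = 102 to 110 mm, 80 mm high, with a track on it up to 89 mm; end wall at y = -156 mm, 77 mm high, carries the cover's fixed hinge; low end wall at y = +157 mm, 55 mm high.
- lane_mid (a point): Middle of the cup lane, on its floor (6 mm above the desk), at x = -37, y = 0 mm in the station's frame; axes as the station's. The lane runs along y between two low blue curbs whose tops are 13 mm above the desk; clear 63 mm either way in x, and about 150 mm either way in y.
- fixed_hinge (a point): Middle of the cover's fixed hinge axis, which runs along the station's x at y = -145, z = 85 mm. The first clear panel (190 mm along x, 145 mm long, 6 mm thick) turns on it; the second, alike, is hinged to the first one's far edge, and its free edge runs in the track, always 85 mm high, at 290 cos(angle) mm from this hinge.
- cover_a (a joint): Angle of the first panel above level, rad: 0 closed flat, 1.571 folded (rubber stop). The second slopes down equally. Pushing the free edge to the fixed hinge (to -y) raises the middle hinge; folded, both panels stand upright at the fixed hinge, 230 mm high, so the hand must lean back about 45 degrees to clear them. Hinge friction: stays where left, takes 1 to 6 N.
- bar_mid (a point): Point on the axis of the orange push bar (14 mm thick, along the station's x, from 73 mm on the -x side to 72 mm on the +x side) on top of the second panel: 13 mm above its hinge plane, 10 mm in from the free edge. It turns with the panel: relative to the free edge it goes from (y -10, z +13) mm closed to (y +13, z +10) mm folded.
- tipped_mid (a point): Centre of the tipped cup: clear body, white screw lid, 58 mm in diameter at the lid, narrowing slightly to the base, 65 mm tall, 40 to 80 g, closed. Its z axis runs from base to lid. It starts lying in the lane, lid pointing roughly away from the robot; standing in the lane its centre is 38 mm above the desk. It can roll.
- cup_left_mid (a point): centre of the upright neighbour cup on the station's +y side, same size, 58 mm in diameter, 65 mm tall, z axis up, loose.
- cup_right_mid (a point): centre of the upright neighbour cup on the station's -y side (below the fixed hinge end), same size, loose.
Things that resemble listed ones, but are neither listed nor needed, are in the scene too. What is shaped like the part that bears cup_left_mid but blue, orange or turquoise is not meant.

How it is judged:
On the way:
1. the cover is folded, its two panels flat against each other (value of joint cover_a above 1.5 rad), for 0.2 s.
At the end, for the whole second after the job is handed in: The first panel is past 1.50 rad (panels within 8 degrees of each other); the tipped cup stands upright (within 0.08 rad) on the lane's floor between the curbs, within 60 mm of the lane's middle along y; both neighbours stand upright (0.08 rad) within 25 mm of where they stood (value of joint cover_a above 1.5 rad and angle between each of tipped_mid, cup_left_mid, cup_right_mid's own z axis and vertical below 0.08 rad and z of tipped_mid in the frame of station between 0.034 and 0.043 m and x of tipped_mid in the frame of station between -0.075 and 0.001 m and y of tipped_mid in the frame of station between -0.06 and 0.06 m and distance of each of cup_left_mid, cup_right_mid from where it was at the start of the episode below 0.025 m); the robot touches nothing.
It fails at once if a neighbour cup is toppled (angle between any of cup_left_mid, cup_right_mid's own z axis and vertical above 0.6 rad).
It fails at once if the robot presses on the station or its cover with more than 60 N (contact force between any of the arm, the fingers and station above 60 N).
It also fails if it takes over 61 s, if anything falls off the work surface, if the arm or the gripper's body presses on something with over 40 N, if the wrist force passes 120 N, or if a joint passes its speed limit or range.

### The arm

A 7-joint arm with a two-finger parallel gripper is mounted at the origin on a cart in front of the work surface, level with it; the furniture and walls round the work are solid. World frame = base frame: x ahead of the robot, y to its left, z up, the work surface at z = 0. Lengths are in m, angles in rad, forces in N, time in s.
With the tool pointing down it reaches from about 0.425 to 0.925 m from the base axis. Payload 6.8 kg.
Tool frame: the origin (TCP) lies on the mounting face of the last link; the fingertips stand 173 mm ahead of it and the grasp point (between the pads) lies 155 mm ahead of it; y points along the fingers, x is the direction in which the jaws open and shut, and the axes are right-handed (so a half turn about y gives the same grasp; the last joint's range is limited). The gripper opens to 85 mm and grips with 20 to 120 N. Pads are 22 mm wide; open, the fingers measure 114 mm over their backs; the gripper's body (76 mm by 85 mm) begins 54 mm behind the grasp point. The pads swing forward as they close: fully open they stand 13 mm farther back than shut.
Start: joints at [-1.289, 0.477, 0.022, 1.555, -0.011, 1.109, -0.083], TCP at [0.257, 0.624, 0.405] pointing down, gripper open.
Joint ranges: [-2.96, 2.96], [-0.34, 2.1], [-1.41, 1.46], [0.24, 2.44], [-1.37, 4.51], [0.17, 1.92], [-2.96, 2.96]. Speed limits (rad/s): [2.39, 2.39, 3.14, 3.14, 3.14, 3.14, 3.14].

### API

Orientations are given as a rotation vector (axis times angle).
In Python, from bench import r gives the robot as it stands.
- The arm moves only by the tool step_arm, never from a script. Its arguments are lists of equal length, an entry for each row: "xyz": the shift along the tool's x, y, z scaled (see below), a list of three; "rotation": the turn, a rotation vector about the tool's x, y, z scaled (see below), a list of three. A call has 1 to 20 rows; each row is the pose to reach, as a shift and turn from the pose measured when the call began, along the tool's axes at that moment; what a row does not reach only later rows make up. The controller multiplies each number of a shift by 30 cm and each number of a turn by 90 degrees. A row lasts 1/8 s, in which the tool goes at most 62.5 mm and 10.7 degrees, less where a joint would pass 70% of its speed; a pose out of reach is approached as far as the arm can. A call with a number of a shift or a turn outside -1 to 1 is refused whole. A call with a gripper value outside its range is refused whole. "grip" is the closure, from 0 (fully open) to 1 (shut), set as the call begins (left out, the last holds). The fingers move at their own pace and stop on an object; "force" is the grip in N (left out, the last holds). Time passes only in rows, so rows that repeat a pose let the fingers close. It gives the time, the measured TCP pose, the force and the opening at its end, in the units of the state.
- r.get_obs(): the state, without advancing time (a new reading comes with each control period).
- r.grab_frame(name): name is "side" or "top"; returns a dict with "pixels" (400x640x3 uint8, red, green, blue), "fx", "fy", "cx", "cy" (pixels), "position" and "attitude" of the camera in the world. Camera axes: x right, y down, z forward; pixel columns grow to the right and rows downward; lengths in m; the calibration is good to about 2 mm. A picture is of the moment at which its call begins. There is no depth.
- r.hand_in(): hands the job in, once; it reports no verdict.
The state is a dict: "clock": time; "joints": joint angles; "qvel": joint speeds; "tau": joint torques, N m; "tcp_pos": TCP position; "orientation": TCP orientation; "contact_force": force on the tool from outside, world axes, zero at the start; "moment": the same for the moment, N m; "grip_width": finger opening in m.
Only numpy, scipy, OpenCV 4.12 (cv2) and the standard library are available. Lean on these libraries where they do the work, as an engineer would, in place of code of your own. Each camera call takes 0.05 s, during which the arm holds its last target.

## Working session

There is one attempt and no reset: what is moved stays moved. The work goes in short steps, Python scripts to look and compute and a tool call to move; the robot and the scene stay as the last step left them, time stands still between calls to the robot, and variables do not carry over. Pictures are saved under pics/ and viewed, and the job is handed in when it is done.

Besides the shell and the picture viewer there is one more tool, called after "Call:" as a command line: name --argument value ..., lists and objects as JSON in quotes. step_arm: Moves the arm, as the interface text tells. Its arguments: {"type":"object","properties":{"xyz":{"type":"array"},"rotation":{"type":"array"},"grip":{"type":"number"},"force":{"type":"number"}},"required":["xyz","rotation"]}

```bash
mkdir -p pics; ls
python3 - <<'E'
from bench import r
import cv2
o=r.get_obs();print(o)
for n in("side","top"):
    f=r.grab_frame(n);cv2.imwrite(f"pics/{n}0.png",f["pixels"][:,:,::-1]);print(n,{k:f[k] for k in f if k!="pixels"})
E
```

```text
pics
{'clock': 0.0, 'joints': array([-1.28912316,  0.47779939,  0.02234788,  1.55647479, -0.01151496,
        1.10933866, -0.08309954]), 'qvel': array([-0.00046244,  0.00072176, -0.00079658, -0.00098819,  0.00034604,
        0.00047567, -0.00048258]), 'tau': array([-1.27893032e-03, -5.96455586e+01,  1.60751291e+00, -2.81197983e+01,
        1.23906977e-02,  9.46240383e-03,  1.61713587e-05]), 'tcp_pos': array([0.25637053, 0.62410463, 0.40371621]), 'orientation': array([-1.36993985, -0.91640178,  0.91886468]), 'contact_force': array([-0.01084468, -0.2929421 ,  0.11174735]), 'moment': array([-0.03904239, -0.04056943, -0.02120359]), 'grip_width': 0.08541238944905137}
side {'fx': 520.4809038623669, 'fy': 520.4809038623669, 'cx': 329.5611858590014, 'cy': 188.89704232429662, 'position': array([ 0.03300464, -0.41351897,  0.9177981 ]), 'attitude': array([-2.28972927,  0.87161309, -0.32452076])}
top {'fx': 431.05159199474707, 'fy': 431.05159199474707, 'cx': 321.5728076227036, 'cy': 190.50065040776468, 'position': array([0.4130252 , 0.12297042, 0.97267113]), 'attitude': array([-2.18198996,  2.1786916 , -0.10075653])}
```

View pics/side0.png

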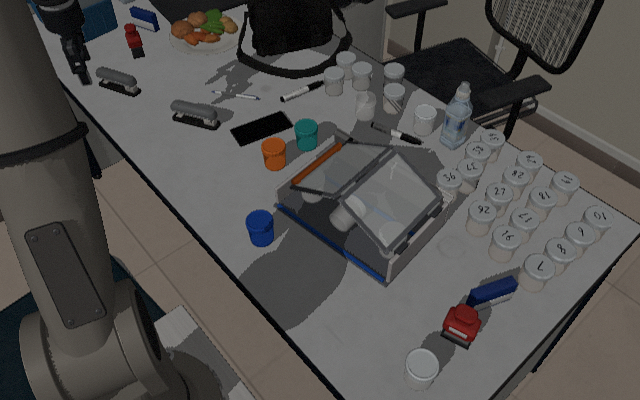

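View pics/top0.png

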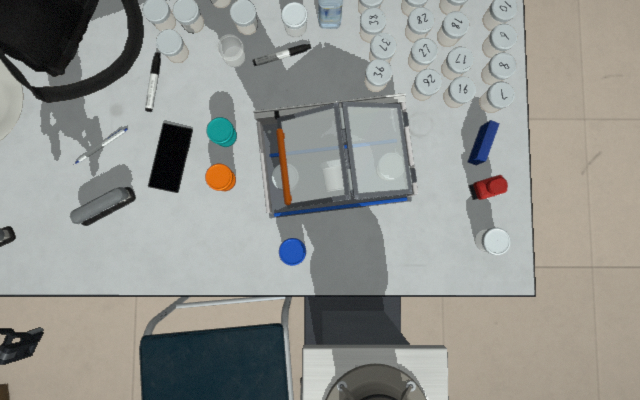

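Run:
```python
from bench import r
from scipy.spatial.transform import Rotation as R
import numpy as np; np.set_printoptions(precision=3,suppress=True)
print(R.from_rotvec(r.get_obs()["orientation"]).as_matrix())
for a in([-2.28972927,  0.87161309, -0.32452076],[-2.18198996,  2.1786916 , -0.10075653]):print(R.from_rotvec(a).as_matrix())
```

```text
[[ 0.38  -0.001 -0.925]
 [ 0.925 -0.002  0.38 ]
 [-0.002 -1.    -0.   ]]
[[ 0.747 -0.501  0.436]
 [-0.664 -0.562  0.493]
 [-0.002 -0.658 -0.753]]
[[ 0.001 -0.996  0.086]
 [-1.    -0.002 -0.006]
 [ 0.006 -0.086 -0.996]]
```

Run:
```python
import cv2
a=cv2.imread("pics/top0.png")[85:225,245:425];cv2.imwrite("pics/top0z.png",cv2.resize(a,None,fx=4.2,fy=4.2,interpolation=cv2.INTER_CUBIC)[:600,:800])
a=cv2.imread("pics/side0.png")[125:290,265:465];cv2.imwrite("pics/side0z.png",cv2.resize(a,None,fx=3.6,fy=3.6,interpolation=cv2.INTER_CUBIC)[:600,:800])
```

```text
(no output)
```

View pics/top0z.png

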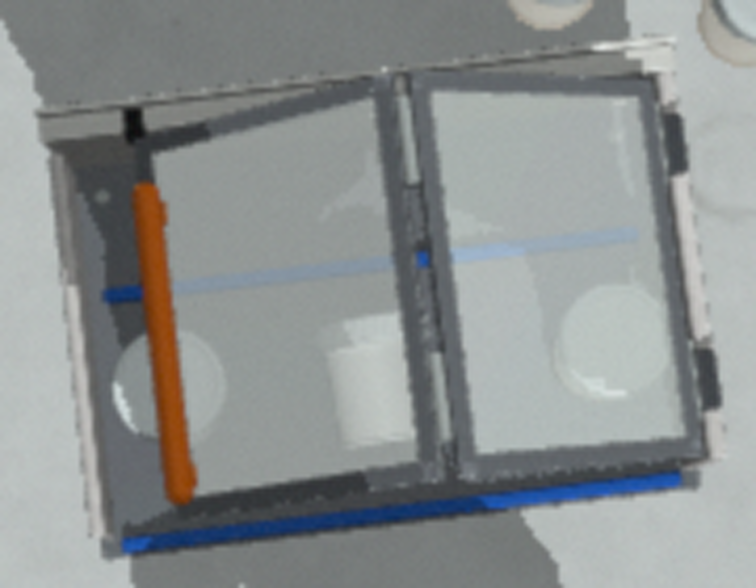

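View pics/side0z.png

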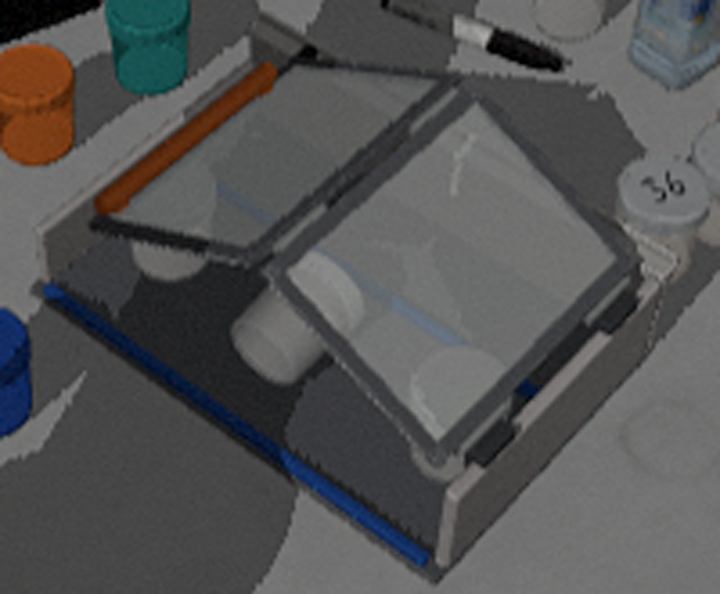

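```bash
cat > h.py <<'E'
import numpy as np, cv2
from scipy.spatial.transform import Rotation as R
np.set_printoptions(precision=4,suppress=True)
CAM={"side":dict(f=520.4809038623669,c=(329.5611858590014,188.89704232429662),p=np.array([0.03300464,-0.41351897,0.9177981]),a=R.from_rotvec([-2.28972927,0.87161309,-0.32452076])),
"top":dict(f=431.05159199474707,c=(321.5728076227036,190.50065040776468),p=np.array([0.4130252,0.12297042,0.97267113]),a=R.from_rotvec([-2.18198996,2.1786916,-0.10075653]))}
def ray(n,uv):
    c=CAM[n];return c["p"],c["a"].apply([(uv[0]-c["c"][0])/c["f"],(uv[1]-c["c"][1])/c["f"],1])
def onz(n,uv,z):
    p,d=ray(n,uv);return p+d*(z-p[2])/d[2]
def proj(n,P):
    c=CAM[n];q=c["a"].inv().apply(np.asarray(P)-c["p"]);return c["f"]*q[...,0]/q[...,2]+c["c"][0],c["f"]*q[...,1]/q[...,2]+c["c"][1]
def tri(l):
    A=np.zeros((3,3));b=np.zeros(3)
    for n,uv in l:
        p,d=ray(n,uv);d=d/np.linalg.norm(d);M=np.eye(3)-np.outer(d,d);A+=M;b+=M@p
    return np.linalg.solve(A,b)
def tz(u,v):return("top",(245+u/4.2-.4,85+v/4.2-.4))
def sz(u,v):return("side",(265+u/3.6-.4,125+v/3.6-.4))
E
python3 - <<'E'
from h import *
for l,p,z in [("curbL front",tz(123,552),.013),("curbR front",tz(682,486),.013),("curbL s",sz(45,288),.013),("curbR s",sz(425,560),.013),
 ("backL",tz(40,112),.085),("backR",tz(675,38),.085),("endR near",tz(722,458),.077),("endR far",tz(680,75),.077),("endL near",tz(95,540),.055),("endL far",tz(50,145),.055),("endRnear s",sz(458,488),.077),("rcurb L rear",tz(104,290),.013)]:
    print(l,onz(*p,z))
print("bar ends tri",tri([tz(145,187),sz(268,72)]),tri([tz(180,495),sz(105,207)]))
print("midhinge ends",tri([tz(398,72),sz(465,85)]),tri([tz(450,470),sz(262,262)]))
E
```

```text
curbL front [0.4388 0.2229 0.013 ]
curbR front [ 0.4742 -0.0737  0.013 ]
curbL s [0.4377 0.2222 0.013 ]
curbR s [ 0.4751 -0.0733  0.013 ]
backL [0.6563 0.2592 0.085 ]
backR [ 0.6952 -0.059   0.085 ]
endR near [ 0.4841 -0.0807  0.077 ]
endR far [ 0.6785 -0.0629  0.077 ]
endL near [0.4437 0.2328 0.055 ]
endL far [0.6472 0.2584 0.055 ]
endRnear s [ 0.4885 -0.0781  0.077 ]
rcurb L rear [0.5789 0.2346 0.013 ]
bar ends tri [0.6133 0.2063 0.0991] [0.4637 0.1869 0.0989]
midhinge ends [0.6568 0.0844 0.1485] [0.4723 0.0604 0.1537]
```

```bash
cat >> h.py <<'E'
yaw=.121; O=np.array([.5662,.0873,0]); RS=R.from_euler("z",yaw)
def toS(p):return RS.inv().apply(np.asarray(p)-O)
def toW(p):return RS.apply(p)+O
E
python3 - <<'E'
from h import *
print("left lid",toS(onz(*tz(170,385),.071)),"right lid",toS(onz(*tz(615,340),.071)))
for n,p in [("lid L back",(335,330)),("lid R back",(400,315)),("body nr left",(350,445)),("body nr right",(410,440))]: print(n,toS(onz(*tz(*p),.035)))
print("side: base centre",toS(tri([tz(380,443),sz(270,360)])))
for n,p in (("bar",[tz(145,187),sz(268,72)]),("bar2",[tz(180,495),sz(105,207)]),("h",[tz(398,72),sz(465,85)]),("h2",[tz(450,470),sz(262,262)])):print(n,toS(tri(p)))
# tool lean pose
E
```

```text
left lid [-0.0322  0.1116  0.071 ] right lid [-0.0361 -0.113   0.071 ]
lid L back [-0.009   0.0251  0.035 ]
lid R back [-0.0052 -0.0096  0.035 ]
body nr left [-0.0698  0.0246  0.035 ]
body nr right [-0.071  -0.0067  0.035 ]
side: base centre [-0.0671  0.0061  0.0192]
bar [0.0611 0.1125 0.0991]
bar2 [-0.0897  0.1113  0.0989]
h [ 0.0896 -0.0139  0.1485]
h2 [-0.0964 -0.0154  0.1537]
```

```bash
cat >> h.py <<'E'
def rel(PW,Rw):
    from bench import r
    o=r.get_obs();R0=R.from_rotvec(o["orientation"])
    return R0.inv().apply(PW-o["tcp_pos"])/.3,(R0.inv()*Rw).as_rotvec()/(np.pi/2)
def pose(xs,ys):  # tool x,y in station frame -> world R
    x=np.array(xs,float);x/=np.linalg.norm(x);y=np.array(ys,float);y/=np.linalg.norm(y)
    return RS*R.from_matrix(np.c_[x,y,np.cross(x,y)])
s=.70711
LEAN=pose((0,1,-1),(0,-1,-1))
COFF=np.array([0,-.1326,-.1121])
E
python3 - <<'E'
from h import *
for z,y in((.16,.20),(.16,.15),(.101,.15),(.101,.125)):
    t=np.array([-.014,y,z])-COFF; print(y,z,*rel(toW(t),LEAN))
E
```

```text
0.2 0.16 [-0.3178  0.4397 -1.0524] [-0.1278 -0.308   0.4878]
0.15 0.16 [-0.4632  0.44   -1.1338] [-0.1278 -0.308   0.4878]
0.15 0.101 [-0.4628  0.6367 -1.1338] [-0.1278 -0.308   0.4878]
0.125 0.101 [-0.5355  0.6368 -1.1746] [-0.1278 -0.308   0.4878]
```

Call:
step_arm --xyz '[[-0.05,0.07,-0.16],[-0.1,0.13,-0.32],[-0.15,0.2,-0.48],[-0.2,0.27,-0.64],[-0.25,0.33,-0.8],[-0.3,0.4,-0.95],[-0.3,0.42,-0.98],[-0.3,0.42,-0.98]]' --rotation '[[-0.02,-0.05,0.08],[-0.04,-0.1,0.16],[-0.06,-0.15,0.24],[-0.09,-0.21,0.33],[-0.11,-0.26,0.41],[-0.128,-0.308,0.488],[-0.128,-0.308,0.488],[-0.128,-0.308,0.488]]' --grip 1 --force 40

```text
clock: 1.1
tcp_pos: [0.4941, 0.4289, 0.2773]
orientation: [-1.748, -0.85, 1.838]
contact_force: [0.0, 0.1, 0.7]
grip_width: -0.0004
```

Run:
```python
from h import *
from bench import r
o=r.get_obs();print(o["joints"],o["contact_force"],toS(o["tcp_pos"])+COFF)
for z,y in((.16,.15),(.101,.15),(.101,.125)):
    t=np.array([-.014,y,z])-COFF; print(y,z,*rel(toW(t),LEAN))
```

```text
[-1.0207  0.729   0.1437  1.5621  0.4431  1.4587  0.6164] [0.0003 0.1283 0.6601] [-0.0303  0.2152  0.1652]
0.15 0.16 [-0.1415  0.1658 -0.0547] [-0.0008 -0.0004 -0.0001]
0.15 0.101 [-0.0024  0.3048 -0.0548] [-0.0008 -0.0004 -0.0001]
0.125 0.101 [-0.0613  0.3638 -0.0549] [-0.0008 -0.0004 -0.0001]
```

Call:
step_arm --xyz '[[-0.07,0.09,-0.03],[-0.13,0.16,-0.055],[-0.07,0.23,-0.055],[-0.02,0.28,-0.055],[-0.002,0.305,-0.055],[-0.002,0.305,-0.055]]' --rotation '[[0,0,0],[0,0,0],[0,0,0],[0,0,0],[0,0,0],[0,0,0]]'

```text
clock: 1.85
tcp_pos: [0.5179, 0.3665, 0.2125]
orientation: [-1.748, -0.85, 1.84]
contact_force: [0.9, 0.2, 0.3]
grip_width: -0.0001
```

Run:
```python
from h import *
from bench import r
o=r.get_obs();print(o["joints"],o["contact_force"],toS(o["tcp_pos"])+COFF)
for z,y in((.101,.11),(.101,.05)):
    t=np.array([-.014,y,z])-COFF; print(y,z,*rel(toW(t),LEAN))
for n in("side","top"):
    f=r.grab_frame(n)["pixels"][:,:,::-1];cv2.imwrite(f"pics/{n}1.png",cv2.resize(f[60:300,220:470],None,fx=2.4,fy=2.4))
```

```text
[-0.9524  0.7786  0.1593  1.6571  0.4867  1.2958  0.6066] [0.8627 0.2026 0.3042] [-0.0142  0.1504  0.1004]
0.11 0.101 [-0.0966  0.0937 -0.0009] [-0.0009  0.0004 -0.0005]
0.05 0.101 [-0.238   0.2353 -0.001 ] [-0.0009  0.0004 -0.0005]
```

View pics/side1.png

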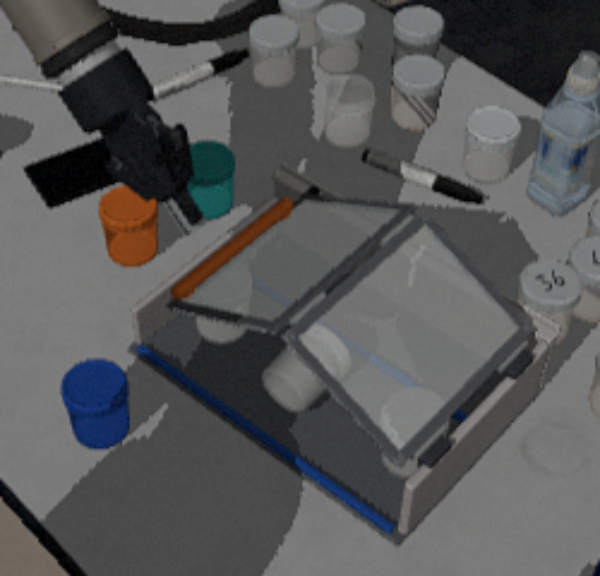

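View pics/top1.png

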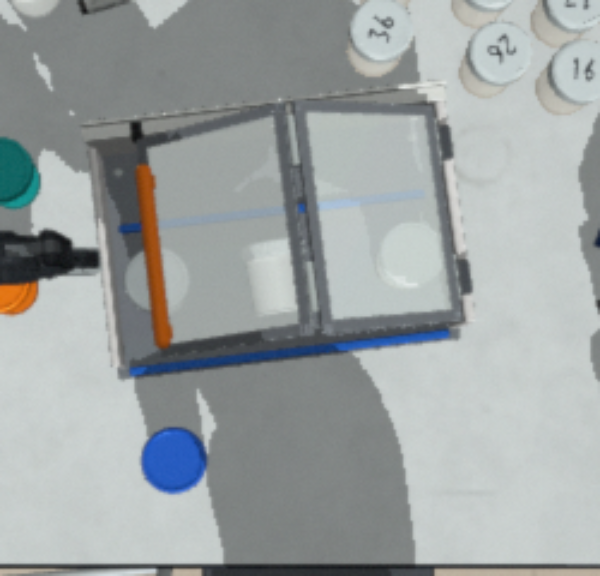

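Call:
step_arm --xyz '[[-0.02,0.018,0],[-0.04,0.038,0],[-0.055,0.053,0],[-0.07,0.068,0],[-0.082,0.08,0],[-0.094,0.092,0],[-0.106,0.104,0],[-0.118,0.116,0],[-0.13,0.128,0],[-0.142,0.14,0]]' --rotation '[[0,0,0],[0,0,0],[0,0,0],[0,0,0],[0,0,0],[0,0,0],[0,0,0],[0,0,0],[0,0,0],[0,0,0]]'

```text
clock: 3.2
tcp_pos: [0.5255, 0.307, 0.2138]
orientation: [-1.748, -0.851, 1.838]
contact_force: [-0.1, 2.6, -1.8]
grip_width: 0.0001
```

```bash
cat > look.py <<'E'
import sys
from h import *
from bench import r
o=r.get_obs();print(o["clock"],o["joints"],o["contact_force"],toS(o["tcp_pos"])+COFF)
if len(sys.argv)>1:
  k=sys.argv[1];ims=[]
  for n in("side","top"):
    f=r.grab_frame(n)["pixels"][:,:,::-1];cv2.imwrite(f"pics/{n}{k}_raw.png",f);ims.append(cv2.resize(f[60:300,220:470],None,fx=1.6,fy=1.6))
  cv2.imwrite(f"pics/both{k}.png",np.hstack(ims))
E
python3 look.py 2
```

```text
3.2 [-0.9034  0.7382  0.1818  1.7475  0.5284  1.2196  0.6247] [-0.0695  2.6176 -1.8305] [-0.0138  0.0904  0.1017]
```

View pics/both2.png

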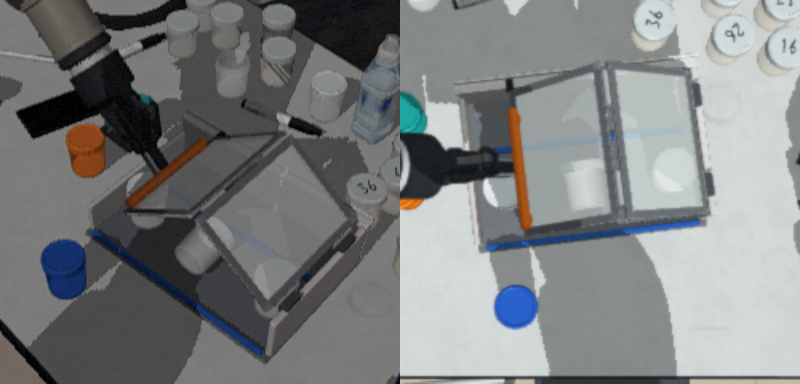

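Call:
step_arm --xyz '[[-0.014,0.01,0],[-0.028,0.02,0],[-0.04,0.031,0],[-0.052,0.042,0],[-0.064,0.054,0],[-0.076,0.066,0],[-0.088,0.078,0],[-0.1,0.09,0],[-0.112,0.102,0],[-0.124,0.114,0],[-0.136,0.126,0],[-0.148,0.138,0],[-0.16,0.15,0],[-0.172,0.162,0],[-0.184,0.174,0],[-0.196,0.186,0],[-0.208,0.198,0],[-0.22,0.21,0],[-0.232,0.222,0],[-0.244,0.234,0]]' --rotation '[[0,0,0],[0,0,0],[0,0,0],[0,0,0],[0,0,0],[0,0,0],[0,0,0],[0,0,0],[0,0,0],[0,0,0],[0,0,0],[0,0,0],[0,0,0],[0,0,0],[0,0,0],[0,0,0],[0,0,0],[0,0,0],[0,0,0],[0,0,0]]'

```text
clock: 5.8
tcp_pos: [0.5379, 0.2051, 0.2162]
orientation: [-1.75, -0.849, 1.838]
contact_force: [-0.5, 1.3, -1.8]
grip_width: 0.0
```

```bash
python3 look.py 3
```

```text
5.8 [-0.8096  0.6849  0.2298  1.8724  0.6092  1.0964  0.6646] [-0.4855  1.3081 -1.8443] [-0.0139 -0.0122  0.1041]
```

View pics/both3.png

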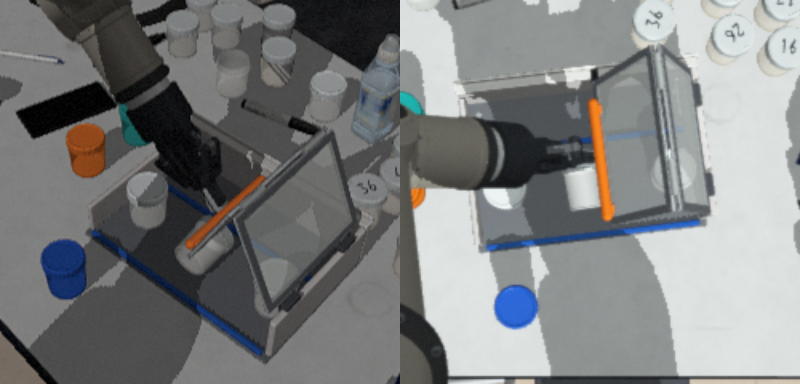

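Call:
step_arm --xyz '[[-0.011,0.012,0],[-0.022,0.023,0],[-0.033,0.035,0],[-0.043,0.046,0],[-0.054,0.058,0],[-0.065,0.069,0],[-0.076,0.081,0],[-0.087,0.092,0],[-0.098,0.104,0],[-0.108,0.115,0],[-0.119,0.127,0],[-0.13,0.139,0],[-0.141,0.15,0],[-0.152,0.162,0],[-0.163,0.173,0],[-0.174,0.185,0],[-0.184,0.196,0],[-0.195,0.208,0],[-0.206,0.219,0],[-0.217,0.231,0]]' --rotation '[[0,0,0],[0,0,0],[0,0,0],[0,0,0],[0,0,0],[0,0,0],[0,0,0],[0,0,0],[0,0,0],[0,0,0],[0,0,0],[0,0,0],[0,0,0],[0,0,0],[0,0,0],[0,0,0],[0,0,0],[0,0,0],[0,0,0],[0,0,0]]'

```text
clock: 8.4
tcp_pos: [0.5492, 0.1099, 0.2136]
orientation: [-1.75, -0.847, 1.838]
contact_force: [0.0, 2.2, -1.0]
grip_width: 0.0002
```

```bash
python3 look.py 4
```

```text
8.4 [-0.7087  0.6616  0.2839  1.955   0.696   0.9748  0.7053] [ 0.0387  2.1954 -0.961 ] [-0.0142 -0.1081  0.1015]
```

View pics/both4.png

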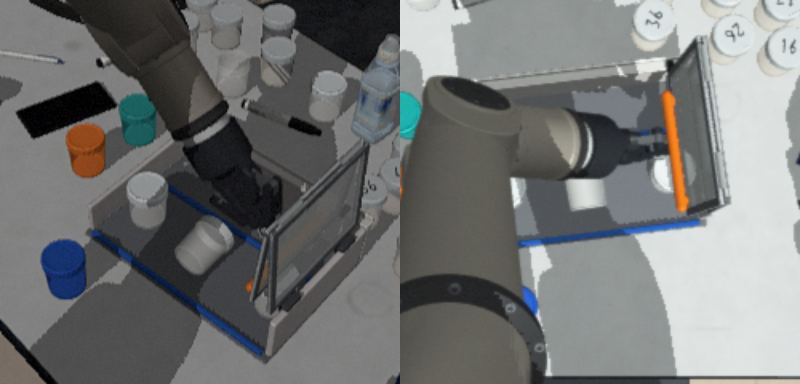

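Call:
step_arm --xyz '[[-0.007,0.008,0],[-0.014,0.016,0],[-0.02,0.023,0],[-0.026,0.03,0],[-0.032,0.037,0],[-0.038,0.044,0],[-0.043,0.049,0]]' --rotation '[[0,0,0],[0,0,0],[0,0,0],[0,0,0],[0,0,0],[0,0,0],[0,0,0]]'

```text
clock: 9.38
tcp_pos: [0.5515, 0.0898, 0.2125]
orientation: [-1.751, -0.846, 1.837]
contact_force: [0.0, 0.7, -0.5]
grip_width: -0.0001
```

```bash
python3 look.py 5
```

```text
9.375 [-0.6859  0.6604  0.2965  1.9678  0.7151  0.9489  0.7136] [ 0.0119  0.7031 -0.5495] [-0.0143 -0.1284  0.1004]
```

View pics/both5.png

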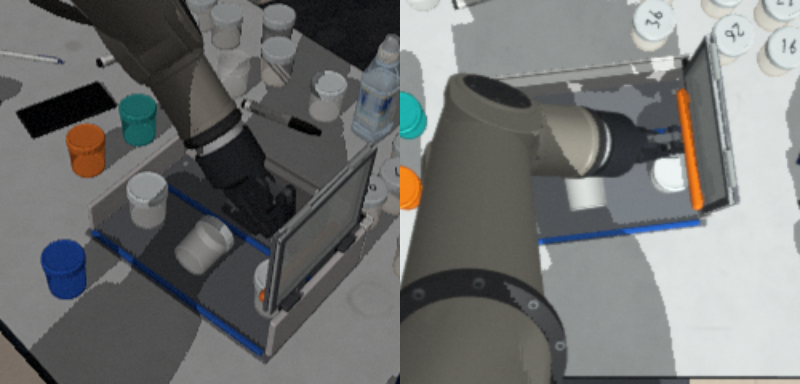

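Call:
step_arm --xyz '[[-0.006,0.006,0],[-0.011,0.012,0],[-0.016,0.018,0],[-0.02,0.022,0]]' --rotation '[[0,0,0],[0,0,0],[0,0,0],[0,0,0]]'

```text
clock: 9.98
tcp_pos: [0.5524, 0.086, 0.2121]
orientation: [-1.747, -0.857, 1.835]
contact_force: [-8.1, 20.4, 8.5]
grip_width: -0.0001
```

```bash
python3 look.py 6
python3 - <<'E'
import cv2
a=cv2.imread("pics/top6_raw.png")[80:215,345:470];cv2.imwrite("pics/z6.png",cv2.resize(a,None,fx=4.4,fy=4.4,interpolation=2))
E
```

```text
9.975 [-0.6784  0.6583  0.296   1.971   0.7202  0.9366  0.7176] [-8.0996 20.3653  8.5397] [-0.0138 -0.1322  0.1   ]
```

View pics/z6.png

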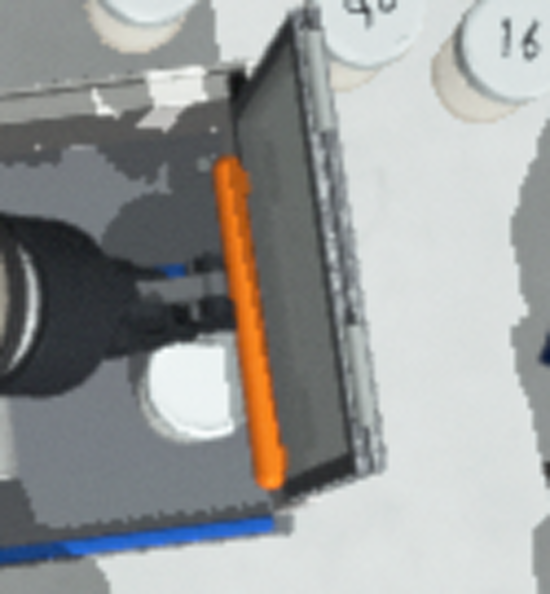

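Run:
```python
from h import *
T=lambda u,v:("top",(345+u/4.4-.4,80+v/4.4-.4))
for p in((228,165),(270,480)):print("bar",toS(onz(*T(*p),.095)))
for z in(.225,.23):
  for p in((310,30),(370,460)):print("hinge right part",z,toS(onz(*T(*p),z)))
```

```text
bar [ 0.0602 -0.1332  0.095 ]
bar [-0.09   -0.1326  0.095 ]
hinge right part 0.225 [ 0.0807 -0.146   0.225 ]
hinge right part 0.225 [-0.0954 -0.1455  0.225 ]
hinge right part 0.23 [ 0.0791 -0.1446  0.23  ]
hinge right part 0.23 [-0.0958 -0.1442  0.23  ]
```

Call:
step_arm --xyz '[[0,0,0],[0,0,0]]' --rotation '[[0,0,0],[0,0,0]]'

```text
clock: 10.32
tcp_pos: [0.5525, 0.0873, 0.212]
orientation: [-1.746, -0.861, 1.834]
contact_force: [-1.0, 6.8, 1.3]
grip_width: -0.0001
```

Call:
step_arm --xyz '[[0,-0.05,0],[0,-0.15,0],[0,-0.3,0],[0,-0.45,0],[0,-0.5,0]]' --rotation '[[0,0,0],[0,0,0],[0,0,0],[0,0,0],[0,0,0]]'

```text
clock: 10.95
tcp_pos: [0.5393, 0.1935, 0.3209]
orientation: [-1.747, -0.865, 1.832]
contact_force: [0.8, 0.1, -0.3]
grip_width: 0.0
```

```bash
python3 look.py 7
python3 - <<'E'
import cv2
a=cv2.imread("pics/side7_raw.png")[125:290,265:465];cv2.imwrite("pics/side7z.png",cv2.resize(a,None,fx=3.6,fy=3.6,interpolation=cv2.INTER_CUBIC))
a=cv2.imread("pics/top7_raw.png")[85:225,245:435];cv2.imwrite("pics/top7z.png",cv2.resize(a,None,fx=4.2,fy=4.2,interpolation=cv2.INTER_CUBIC))
E
```

```text
10.95 [-0.8087  0.5185  0.2478  1.8498  0.6055  1.2319  0.7859] [ 0.8288  0.0625 -0.2607] [-0.0139 -0.0239  0.2088]
```

View pics/side7z.png

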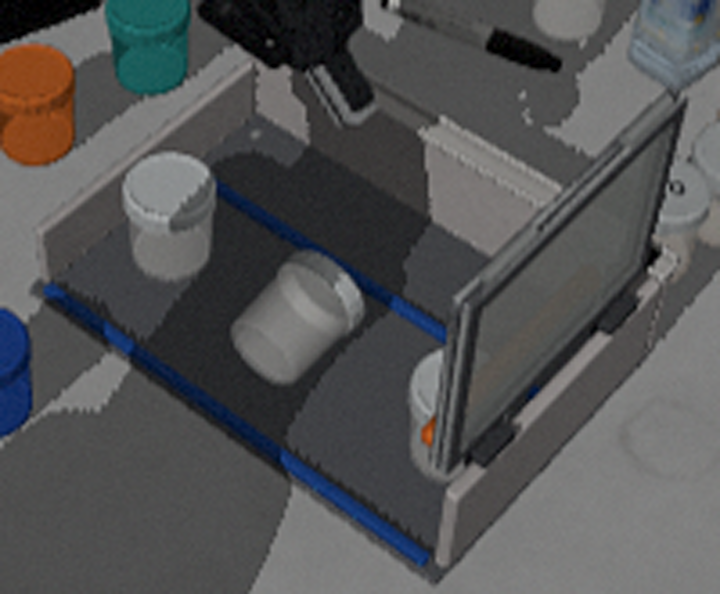

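View pics/top7z.png

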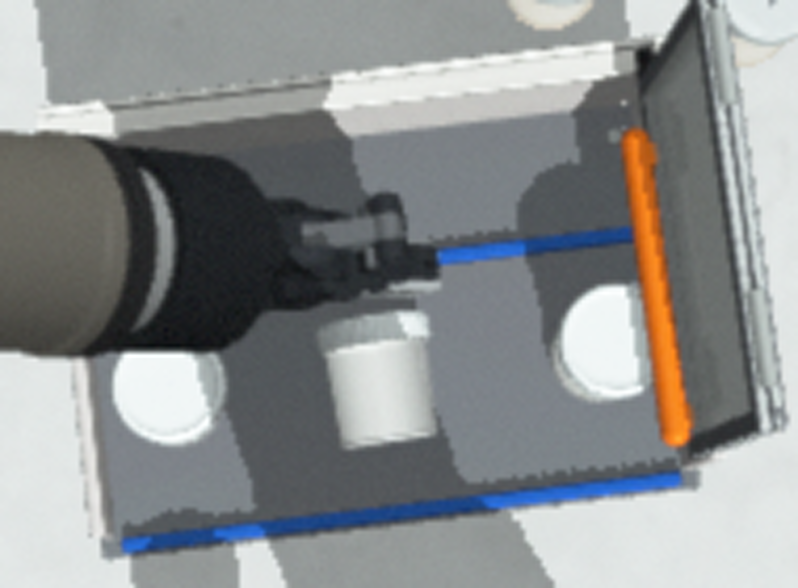

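```bash
cat > kin.py <<'E'
from h import *
from scipy.optimize import least_squares
import itertools
D=[([-1.28912316,.47779939,.02234788,1.55647479,-.01151496,1.10933866,-.08309954],[.25637053,.62410463,.40371621],[-1.36993985,-.91640178,.91886468]),
([-1.0207,.729,.1437,1.5621,.4431,1.4587,.6164],[.4941,.4289,.2773],[-1.748,-.85,1.838]),
([-.9524,.7786,.1593,1.6571,.4867,1.2958,.6066],[.5179,.3665,.2125],[-1.748,-.85,1.84]),
([-.9034,.7382,.1818,1.7475,.5284,1.2196,.6247],[.5255,.307,.2138],[-1.748,-.851,1.838]),
([-.8096,.6849,.2298,1.8724,.6092,1.0964,.6646],[.5379,.2051,.2162],[-1.75,-.849,1.838]),
([-.7087,.6616,.2839,1.955,.696,.9748,.7053],[.5492,.1099,.2136],[-1.75,-.847,1.838]),
([-.8087,.5185,.2478,1.8498,.6055,1.2319,.7859],[.5393,.1935,.3209],[-1.747,-.865,1.832])]
def fk(q,p,s):
    # p: h,L1,L2,d6, base yaw, a offsets
    q=np.asarray(q)
    ax="zyzyzyz"
    Rm=R.identity();P=np.array([0,0,p[0]])
    off=[p[4],0,0,0,0,0,0]
    for i in range(7):
        Rm=Rm*R.from_euler(ax[i],s[i]*q[i]+off[i])
        if i==0:P=P+Rm.apply([p[5],0,0])
        if i==2:P=P+Rm.apply([p[6],0,p[1]])
        if i==3:P=P+Rm.apply([p[8],0,0])
        if i==4:P=P+Rm.apply([0,0,p[2]])
        if i==5:P=P+Rm.apply([p[7],0,0])
        if i==6:P=P+Rm.apply([0,0,p[3]])
    return P,Rm
def tool(Rm,c):return Rm*R.from_euler("z",c)*R.from_matrix(np.array([[1,0,0],[0,0,-1],[0,1,0.]]))
if __name__=="__main__":
  best=None
  for s in itertools.product((1,),(1,),(1,-1),(1,),(1,-1),(1,),(1,-1)):
   for s1 in(1,-1):
    ss=(s1,)+s[1:]
    def res(v):
        out=[]
        for q,P,o in D:
            p,Rm=fk(q,v,ss);out+=list((p-P)*10);out+=list((R.from_rotvec(o).inv()*tool(Rm,v[9])).as_rotvec())
        out+=list(.002*v[5:9])
        return np.array(out)
    for y0 in(-.1,2.47):
     for c0 in(0,1.57,3.14,-1.57):
      f=least_squares(res,[.3,.4,.4,.2,y0,0,0,0,0,c0])
      if best is None or f.cost<best[0]:best=(f.cost,ss,f.x);print(f.cost,ss,f.x)
E
python3 kin.py
python3 - <<'E'
from h import *
for n,p in [("lid bL",(322,328)),("lid bR",(428,312)),("lid fL",(328,352)),("lid fR",(428,338)),("base L",(347,447)),("base R",(437,435))]: print(n,toS(onz(*tz(*p),.035)))
print(toS(tri([tz(391,441),sz(263,350)])))
E
```

```text
9.554122114760778 (1, 1, 1, 1, 1, 1, 1) [ 0.1751 -0.2575 -0.5285  0.4684 -0.9652 -1.3909  1.0384  0.0732 -1.2715
 -1.3248]
9.554122103977036 (1, 1, 1, 1, 1, 1, 1) [ 0.1751 -0.2575 -0.5285  0.4684 -0.9652 -1.3909  1.0384  0.0732 -1.2715
 -1.3248]
8.517254985770304 (1, 1, 1, 1, 1, 1, 1) [ 0.4421  0.3298  0.7491 -0.6861  2.2111  0.5984 -0.7724 -0.2847  1.1079
  2.373 ]
8.517254982084415 (1, 1, 1, 1, 1, 1, 1) [ 0.4421  0.3298  0.7491 -0.6861  2.2111  0.5984 -0.7724 -0.2847  1.1079
  2.3731]
8.517254979871062 (1, 1, 1, 1, 1, 1, 1) [ 0.4421  0.3298  0.7491 -0.6861  2.2111  0.5984 -0.7724 -0.2847  1.1079
  2.3731]
6.323408189976555 (-1, 1, 1, 1, 1, 1, 1) [ 0.3136  0.1458  0.2726 -0.2658 -0.1435  0.4232 -0.2277 -0.2185  0.2984
  1.9334]
4.727762495396915 (-1, 1, 1, 1, 1, 1, 1) [ 0.2839 -0.089  -0.0719  0.0279  2.9488 -1.197   0.4878  0.0016 -0.4646
 -1.8219]
4.72776249501281 (-1, 1, 1, 1, 1, 1, 1) [ 0.2839 -0.089  -0.0719  0.0279  2.9488 -1.197   0.4878  0.0016 -0.4646
  4.4612]
2.8691660095106966 (-1, 1, 1, 1, 1, 1, -1) [ 0.2828 -0.0869 -0.0724  0.0303  2.9512 -1.1985  0.4881  0.0014 -0.466
[... 540 characters left out ...]
1, -1, 1, 1) [ 0.1331  1.0722  0.6015  0.4123 -0.1366  0.0184 -0.1976  0.1206  0.1483
  2.218 ]
0.6104776553896625 (-1, 1, 1, 1, -1, 1, -1) [ 0.1313  1.0789  0.6024  0.4179 -0.1317  0.0191 -0.2049  0.1177  0.1499
 -2.942 ]
0.6104776553872772 (-1, 1, 1, 1, -1, 1, -1) [ 0.1313  1.0789  0.6024  0.4179 -0.1317  0.0191 -0.2049  0.1177  0.1499
  3.3412]
0.016720905916940438 (-1, 1, -1, 1, -1, 1, -1) [ 0.2762  0.5526  0.4663  0.1615 -0.09   -0.0078  0.0323  0.024  -0.0229
  3.074 ]
lid bL [-0.0072  0.0317  0.035 ]
lid bR [-0.0053 -0.0244  0.035 ]
lid fL [-0.0201  0.0301  0.035 ]
lid fR [-0.019  -0.0227  0.035 ]
base L [-0.0707  0.0263  0.035 ]
base R [-0.07  -0.021  0.035]
[-0.0709  0.0037  0.0356]
```

```bash
cat > kin2.py <<'E'
from kin import *
from bench import r
o=r.get_obs();D.append((o["joints"],o["tcp_pos"],o["orientation"]))
S=(-1,1,-1,1,-1,1,-1)
def fk2(q,v):
    P=np.zeros(3);Rm=R.identity()
    for i in range(7):
        Rm=Rm*R.from_euler("zyzyzyz"[i],S[i]*q[i]+v[i])
        P=P+Rm.apply([[0,0,v[7]],[v[11],0,0],[v[12],0,v[8]],[v[13],0,0],[0,0,v[9]],[v[14],0,0],[0,0,v[10]]][i])
    return P,Rm*R.from_matrix(np.array([[1,0,0],[0,0,-1],[0,1,0.]]))
def res(v):
    out=[]
    for q,P,o in D:
        p,Rm=fk2(q,v);out+=list((p-P)*10);out+=list((R.from_rotvec(o).inv()*Rm).as_rotvec())
    return np.array(out+list(.003*v[11:])+list(.003*v[1:6]))
f=least_squares(res,[-.1,0,0,0,0,0,3.07,.28,.55,.46,.16,0,0,0,0]);V=f.x
if __name__=="__main__":print(f.cost,V);print(np.abs(f.fun).max())
E
python3 kin2.py
```

```text
0.002348421078619671 [-0.0518 -0.0217 -0.0366  0.0129 -0.0264 -0.0302  3.0773  0.2789  0.5283
  0.4598  0.1416 -0.0615  0.0921 -0.0091  0.0072]
0.0398590510872439
```

```bash
cat > ik.py <<'E'
from kin2 import *
LO=np.array([-2.96,-.34,-1.41,.24,-1.37,.17,-2.96])+.06;HI=np.array([2.96,2.1,1.46,2.44,4.51,1.92,2.96])-.06
rng=np.random.default_rng(0)
def ik(P,Rt,q0=None,n=6):
    best=(9,None)
    for k in range(n):
        x0=np.array(D[-1][0]) if k==0 else np.clip(np.array(D[-1][0])+rng.normal(size=7)*.5,LO,HI)
        g=least_squares(lambda q:np.r_[(fk2(q,V)[0]-P)*5,(Rt.inv()*fk2(q,V)[1]).as_rotvec(),.003*(q-D[-1][0])],np.clip(x0,LO+1e-3,HI-1e-3),bounds=(LO,HI))
        p,Rm=fk2(g.x,V);e=np.linalg.norm(p-P)+.3*np.linalg.norm((Rt.inv()*Rm).as_rotvec())
        if e<best[0]:best=(e,g.x)
        if e<.004:break
    return best
def gp(G,az,el,xs=None):
    """grasp point G (station), d pointing along azimuth az (deg) and el deg below horizontal; jaw horizontal"""
    a,e=np.radians(az),np.radians(el)
    d=np.array([np.cos(a)*np.cos(e),np.sin(a)*np.cos(e),-np.sin(e)])
    x=np.array([-np.sin(a),np.cos(a),0])
    return x,d
def tgt(G,x,d):return toW(np.asarray(G)-.155*d),pose(x,d)
E
cat > t.py <<'E'
from ik import *
print("grasp lean-away theta")
for th in(0,15,25,35,45):
  t=np.radians(th);d=np.array([-np.sin(t),0,-np.cos(t)])
  for sx in(1,-1):
    e,q=ik(*tgt((-.018,.0035,.035),np.array([0,sx,0]),d));print(th,sx,round(e,4),q)
print("final")
for az in(0,-30,-45,-60,-90,30,45):
  for el in(45,30,20):
    for sx in(1,-1):
      x,d=gp(None,az,el);e,q=ik(*tgt((-.037,-.01,.06),x*sx,d),n=4)
      if e<.02:print(az,el,sx,round(e,4),q)
E
python3 t.py
```

```text
grasp lean-away theta
0 1 0.0 [-0.1244  0.5775 -0.134   1.9987  0.0677  0.6085  1.3932]
0 -1 0.0 [-0.7885  0.6778  0.6203  2.0289 -0.6795  0.69   -1.1586]
15 1 0.0 [-0.1766  0.6841 -0.0731  1.8046 -0.0098  0.9539  1.4591]
15 -1 0.0 [-0.7413  0.7934  0.6188  1.8346 -0.5583  1.0264 -1.2666]
25 1 0.0 [-0.1854  0.7704 -0.061   1.6751 -0.024   1.1713  1.4708]
25 -1 0.0 [-0.6986  0.8787  0.6037  1.7038 -0.512   1.2384 -1.302 ]
35 1 0.0 [-0.1851  0.8644 -0.0603  1.5474 -0.028   1.3795  1.4737]
35 -1 0.0 [-0.6586  0.9704  0.5901  1.575  -0.4814  1.4423 -1.3214]
45 1 0.0 [-0.1808  0.963  -0.0657  1.4233 -0.0275  1.5796  1.4721]
45 -1 0.0 [-0.6246  1.0673  0.5825  1.4504 -0.4616  1.639  -1.3288]
final
-45 45 1 0.0 [-0.6708  0.5821  0.0631  2.3445  1.6795  0.7068 -1.3267]
-45 45 -1 0.0 [-0.8261  0.596   0.2172  2.3487  1.6531  0.6316  1.794 ]
-45 30 1 0.0 [-0.72    0.7293  0.0075  2.3661  1.7873  1.0356 -1.581 ]
-45 30 -1 0.0 [-0.9321  0.7497  0.2127  2.371   1.7475  0.9067  1.5187]
-45 20 1 0.0 [-0.7993  0.8499  0.0342  2.3536  1.7765  1.2123 -1.7016]
-45 20 -1 0.0 [-1.0026  0.8758  0.2258  2.
[... 468 characters left out ...]
0.0 [-1.1805  0.8654  0.6844  1.9815  0.2508  0.8346 -0.6805]
-90 45 -1 0.0 [-0.5935  0.7112 -0.0035  1.951   0.8075  1.0673  2.0432]
-90 30 1 0.0 [-1.2699  1.0336  0.7182  1.9255  0.3252  0.9661 -0.8047]
-90 30 -1 0.0 [-0.7093  0.8396  0.0477  1.8926  0.8714  1.2582  1.9307]
-90 20 1 0.0 [-1.3026  1.1444  0.7232  1.8821  0.3705  1.0636 -0.8701]
-90 20 -1 0.0 [-0.7677  0.9336  0.0796  1.8492  0.8976  1.3826  1.8804]
45 45 -1 0.0 [-0.3994  0.6747  0.5511  2.38    4.3706  1.0585  1.1204]
45 30 1 0.0019 [ 0.2574  0.7284 -0.0035  2.38    4.386   1.0848 -1.6908]
45 30 -1 0.0019 [0.2532 0.7285 0.0005 2.38   4.3853 1.0873 1.4498]
45 20 1 0.0 [-0.0612  0.909   0.3414  2.38    4.2779  1.5582 -1.6602]
```

```bash
cat >> ik.py <<'E'
t=np.radians(40);DG=np.array([-np.sin(t),0,-np.cos(t)]);G=np.array([-.016,.0035,.035])
E
python3 - <<'E'
from ik import *
for b in(.2,.1,0):
  P,Rt=tgt(G-b*DG,(0,1,0),DG);print(b,*rel(P,Rt),*ik(P,Rt))
E
```

```text
0.2 [-0.2172  0.2782 -0.7524] [ 0.4249 -0.1715 -0.4754] 0.02452531347366952 [-0.1737  0.9433 -0.0801  1.0137 -0.0168  1.86    1.4664]
0.1 [-0.038   0.4588 -0.5371] [ 0.4249 -0.1715 -0.4754] 4.85885597996324e-06 [-0.1927  0.9182 -0.0475  1.2575 -0.0371  1.7028  1.4795]
0 [ 0.1413  0.6394 -0.3218] [ 0.4249 -0.1715 -0.4754] 4.075622745869205e-06 [-0.1828  0.9159 -0.063   1.4785 -0.0277  1.4841  1.4731]
```

Call:
step_arm --xyz '[[-0.01,0.03,-0.07],[-0.015,0.08,-0.14],[-0.02,0.15,-0.21],[-0.025,0.22,-0.28],[-0.03,0.29,-0.35],[-0.033,0.36,-0.42],[-0.036,0.41,-0.48],[-0.038,0.459,-0.537],[-0.038,0.459,-0.537],[-0.038,0.459,-0.537]]' --rotation '[[0.055,-0.022,-0.06],[0.11,-0.044,-0.12],[0.165,-0.066,-0.18],[0.22,-0.088,-0.245],[0.275,-0.11,-0.305],[0.33,-0.133,-0.37],[0.38,-0.153,-0.42],[0.425,-0.171,-0.475],[0.425,-0.171,-0.475],[0.425,-0.171,-0.475]]' --grip 0

```text
clock: 12.3
tcp_pos: [0.7119, 0.1081, 0.2295]
orientation: [-0.651, -0.731, 1.573]
contact_force: [0.0, -0.1, -0.1]
grip_width: 0.0853
```

```bash
python3 look.py 8;python3 - <<'E'
from ik import *
for b in(.1,.05,0):
  P,Rt=tgt(G-b*DG,(0,1,0),DG);print(b,*rel(P,Rt))
E
```

```text
12.3 [-0.2456  0.9147  0.0398  1.2687 -0.0874  1.6562  1.5046] [ 0.0246 -0.0744 -0.1441] [ 0.1471 -0.1295  0.1174]
0.1 [-0.0033 -0.0003 -0.0025] [ 0.0005 -0.     -0.0011]
0.05 [-0.003   0.1664 -0.0024] [ 0.0005 -0.     -0.0011]
0 [-0.0027  0.3331 -0.0023] [ 0.0005 -0.     -0.0011]
```

View pics/both8.png

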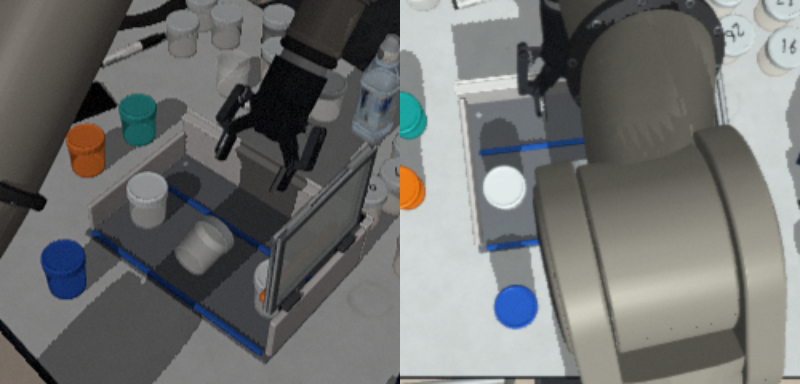

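Call:
step_arm --xyz '[[-0.003,0.06,-0.002],[-0.003,0.13,-0.002],[-0.003,0.2,-0.002],[-0.003,0.26,-0.002],[-0.003,0.31,-0.002],[-0.003,0.333,-0.002],[-0.003,0.333,-0.002]]' --rotation '[[0,0,0],[0,0,0],[0,0,0],[0,0,0],[0,0,0],[0,0,0],[0,0,0]]'

```text
clock: 13.28
tcp_pos: [0.6486, 0.101, 0.1539]
orientation: [-0.651, -0.733, 1.574]
contact_force: [0.0, 0.6, 0.5]
grip_width: 0.0851
```

```bash
python3 look.py 9;python3 - <<'E'
from ik import *
P,Rt=tgt(G,(0,1,0),DG);print(*rel(P,Rt))
a=cv2.imread("pics/side9_raw.png")[125:290,265:465];cv2.imwrite("pics/side9z.png",cv2.resize(a,None,fx=3.6,fy=3.6,interpolation=cv2.INTER_CUBIC))
E
```

```text
13.275 [-0.2479  0.9167  0.0239  1.475  -0.0853  1.4459  1.5074] [0.0146 0.5808 0.4761] [ 0.0835 -0.129   0.0418]
[ 0.0002  0.0025 -0.0001] [ 0.0012 -0.     -0.0012]
```

View pics/side9z.png

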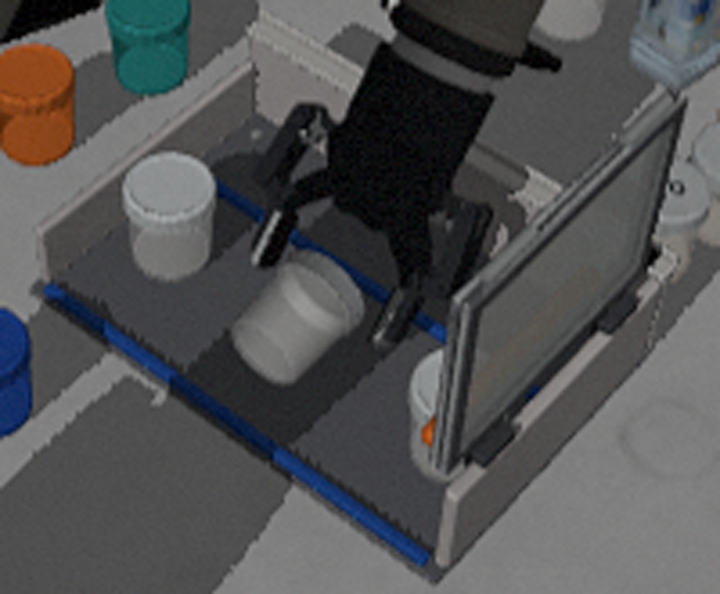

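Call:
step_arm --xyz '[[0,0,0],[0,0,0],[0,0,0],[0,0,0],[0,0,0],[0,0,0]]' --rotation '[[0,0,0],[0,0,0],[0,0,0],[0,0,0],[0,0,0],[0,0,0]]' --grip 1 --force 30

```text
clock: 14.12
tcp_pos: [0.6497, 0.101, 0.1549]
orientation: [-0.652, -0.735, 1.573]
contact_force: [3.1, -0.2, 5.7]
grip_width: 0.055
```

```bash
python3 look.py 10;python3 - <<'E'
from ik import *
from bench import r
o=r.get_obs();R0=R.from_rotvec(o["orientation"])
print("lift 110mm:",R0.inv().apply([0,0,.11])/.3)
a=cv2.imread("pics/side10_raw.png")[125:290,265:465];cv2.imwrite("pics/side10z.png",cv2.resize(a,None,fx=3.6,fy=3.6,interpolation=cv2.INTER_CUBIC))
E
```

```text
14.125 [-0.2476  0.9161  0.024   1.4727 -0.0853  1.4464  1.5075] [ 3.1092 -0.1717  5.6585] [ 0.0845 -0.1291  0.0428]
lift 110mm: [-0.0005 -0.2816  0.2348]
```

View pics/side10z.png

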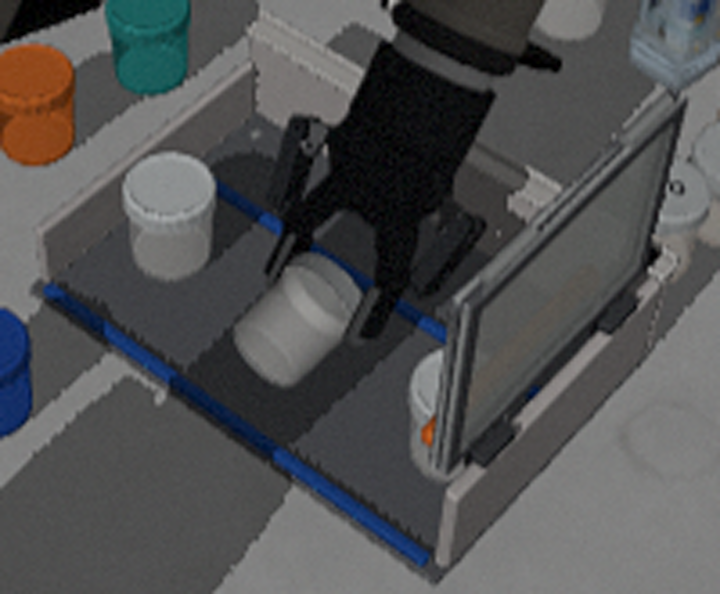

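Call:
step_arm --xyz '[[0,-0.03,0.02],[0,-0.09,0.075],[0,-0.15,0.125],[0,-0.21,0.175],[0,-0.26,0.217],[0,-0.28,0.235]]' --rotation '[[0,0,0],[0,0,0],[0,0,0],[0,0,0],[0,0,0],[0,0,0]]'

```text
clock: 14.98
tcp_pos: [0.6497, 0.1011, 0.2665]
orientation: [-0.654, -0.737, 1.572]
contact_force: [1.1, 0.6, -0.6]
grip_width: 0.0547
```

```bash
python3 look.py 11;python3 - <<'E'
from ik import *
from bench import r
x,d=gp(None,-90,40)
for G2 in((-.037,-.015,.19),(-.037,-.022,.1),(-.037,-.022,.061)):
  P,Rt=tgt(G2,x,d);print(*rel(P,Rt),*ik(P,Rt))
x,d=gp(None,-135,65)
a=cv2.imread("pics/side11_raw.png")[60:290,200:500];cv2.imwrite("pics/side11z.png",cv2.resize(a,None,fx=2.5,fy=2.5,interpolation=cv2.INTER_CUBIC))
E
```

```text
14.975 [-0.2527  0.7758  0.0318  1.4557 -0.0853  1.6012  1.4986] [ 1.1363  0.614  -0.6178] [ 0.0845 -0.129   0.1544]
[0.334  0.1963 0.3623] [-0.7668  1.0844  0.0968] 7.65834311060334e-06 [-1.5727  1.1381  1.3583  2.0166 -0.3407  0.9689 -0.0056]
[0.311  0.4271 0.1705] [-0.7668  1.0844  0.0968] 7.828072850329405e-06 [-1.5092  1.2215  1.2234  2.0291 -0.4134  0.8575 -0.0565]
[0.3112 0.527  0.0874] [-0.7668  1.0844  0.0968] 7.8961947672345e-06 [-1.4861  1.2646  1.1691  2.0214 -0.4473  0.82   -0.0786]
```

View pics/side11z.png

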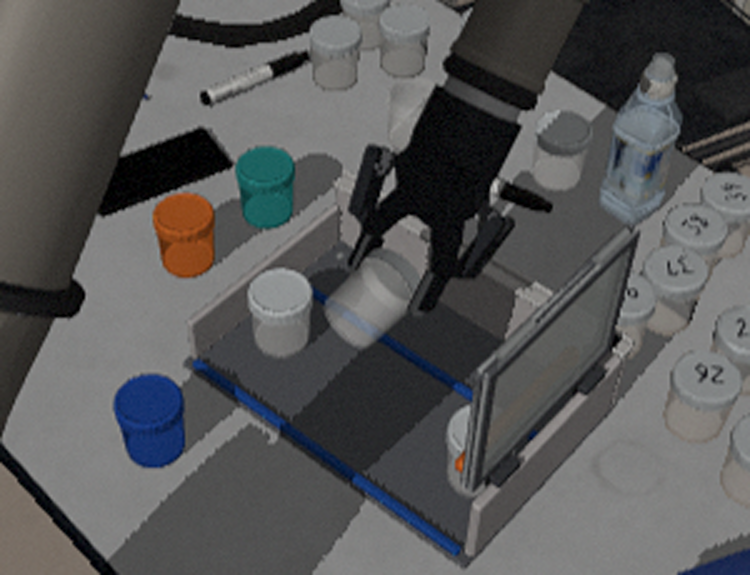

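Call:
step_arm --xyz '[[0.021,0.0,0.023],[0.042,0.015,0.045],[0.063,0.03,0.068],[0.084,0.045,0.09],[0.105,0.057,0.113],[0.126,0.07,0.136],[0.147,0.084,0.158],[0.167,0.098,0.181]]' --rotation '[[-0.048,0.068,0.006],[-0.096,0.136,0.012],[-0.144,0.203,0.018],[-0.192,0.271,0.024],[-0.24,0.339,0.03],[-0.288,0.407,0.036],[-0.335,0.474,0.042],[-0.383,0.542,0.048]]'

```text
clock: 16.08
tcp_pos: [0.5826, 0.1435, 0.2767]
orientation: [-1.673, -0.511, 0.956]
contact_force: [-0.5, 0.7, -0.7]
grip_width: 0.0548
```

```bash
python3 look.py 12;python3 - <<'E'
from ik import *
x,d=gp(None,-90,40)
for G2 in((-.037,-.015,.17),):
  P,Rt=tgt(G2,x,d);print(*rel(P,Rt),*ik(P,Rt))
E
```

```text
16.075 [-0.6511  0.5811  0.336   1.7897  0.0864  1.0406  0.5216] [-0.5429  0.6941 -0.7475] [ 0.023  -0.0787  0.1646]
[-0.0165  0.008   0.2555] [-0.3836  0.5444  0.048 ] 5.2887795116580895e-06 [-1.2973  0.7809  0.8974  1.9571  0.2215  0.99   -0.5252]
```

View pics/both12.png

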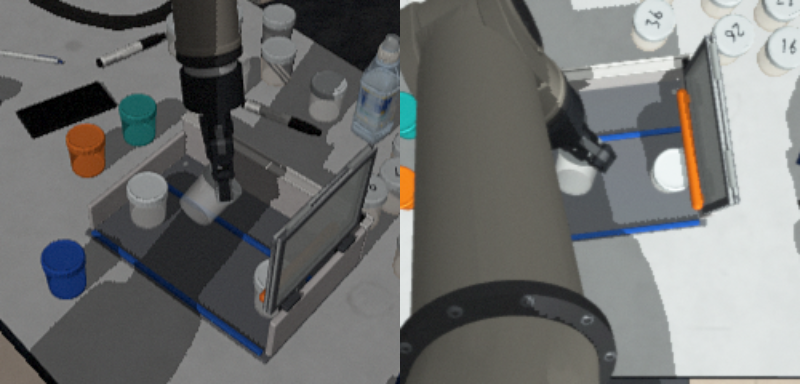

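Call:
step_arm --xyz '[[-0.005,-0.015,0.03],[-0.008,-0.02,0.06],[-0.01,-0.02,0.095],[-0.012,-0.015,0.13],[-0.014,-0.01,0.16],[-0.015,-0.005,0.19],[-0.016,0.0,0.225],[-0.0165,0.008,0.2555],[-0.0165,0.008,0.2555],[-0.0165,0.008,0.2555]]' --rotation '[[-0.048,0.068,0.006],[-0.096,0.136,0.012],[-0.144,0.204,0.018],[-0.192,0.272,0.024],[-0.24,0.34,0.03],[-0.288,0.408,0.036],[-0.336,0.476,0.042],[-0.384,0.544,0.048],[-0.384,0.544,0.048],[-0.384,0.544,0.048]]'

```text
clock: 17.42
tcp_pos: [0.5175, 0.1853, 0.2696]
orientation: [-2.439, -0.149, 0.058]
contact_force: [0.3, -0.1, -1.2]
grip_width: 0.0549
```

```bash
python3 look.py 13;python3 - <<'E'
from ik import *
x,d=gp(None,-90,40)
for G2 in((-.037,-.022,.17),(-.037,-.022,.08),(-.037,-.022,.061)):
  P,Rt=tgt(G2,x,d);print(*rel(P,Rt))
a=cv2.imread("pics/side13_raw.png")[60:290,200:500];cv2.imwrite("pics/side13z.png",cv2.resize(a,None,fx=2.6,fy=2.6,interpolation=cv2.INTER_CUBIC))
a=cv2.imread("pics/top13_raw.png")[85:225,245:435];cv2.imwrite("pics/top13z.png",cv2.resize(a,None,fx=4.2,fy=4.2,interpolation=cv2.INTER_CUBIC))
E
```

```text
17.425 [-1.2094  0.7323  0.7863  1.9468  0.365   1.016  -0.608 ] [ 0.3314 -0.1016 -1.1984] [-0.0366 -0.0294  0.1575]
[-0.0015  0.0164 -0.0122] [-0.0006  0.0006 -0.0004]
[-0.0012  0.2094  0.2174] [-0.0006  0.0006 -0.0004]
[-0.0011  0.2502  0.2659] [-0.0006  0.0006 -0.0004]
```

View pics/side13z.png

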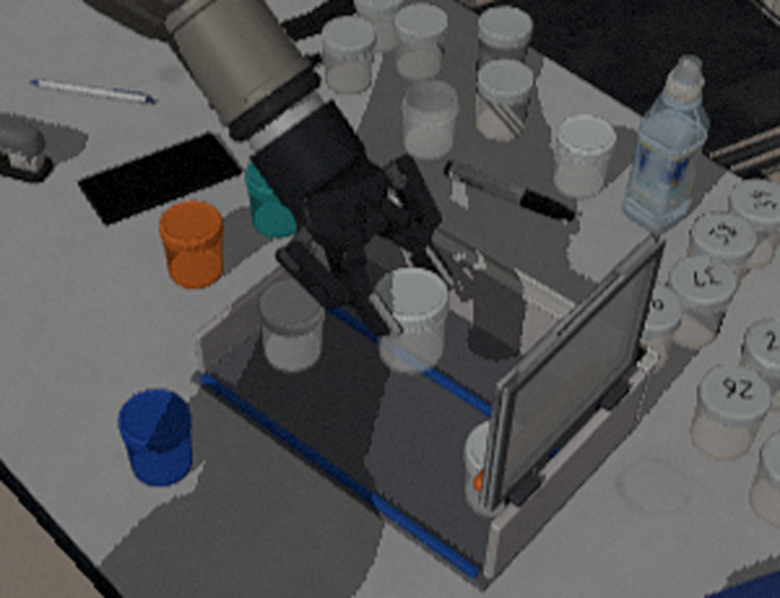

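View pics/top13z.png

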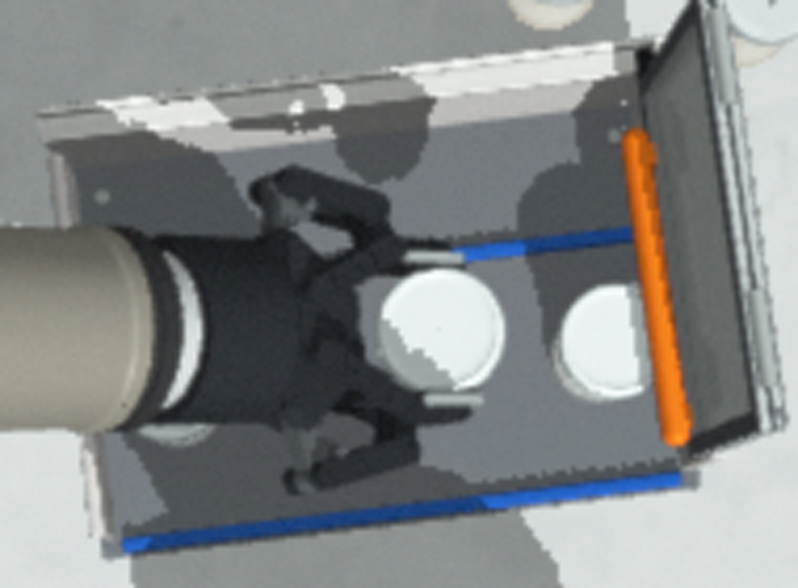

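Run:
```python
from h import *
from bench import r
o=r.get_obs();Rt=R.from_rotvec(o["orientation"])
print("G",toS(o["tcp_pos"]+Rt.apply([0,.155,0])))
s2=("side",(200+417/2.6-.4,60+291/2.6-.4))
print("lid",toS(tri([tz(443,330),s2])))
for u,v in((380,330),(505,330)):print(toS(onz(*tz(u,v),.173)))
# base lowest point side and body edges for tilt
for z in(.165,.17,.175):print(z,toS(onz(*tz(443,330),z)),toS(onz(*s2,z)))
```

```text
G [-0.0366 -0.0158  0.1702]
lid [-0.0352 -0.0187  0.1794]
[-0.0318  0.0094  0.173 ]
[-0.0384 -0.046   0.173 ]
0.165 [-0.034  -0.0192  0.165 ] [-0.0235 -0.0113  0.165 ]
0.17 [-0.0347 -0.0188  0.17  ] [-0.0273 -0.0141  0.17  ]
0.175 [-0.0354 -0.0183  0.175 ] [-0.031  -0.0169  0.175 ]
```

Call:
step_arm --xyz '[[-0.0015,0.03,0.01],[-0.0015,0.07,0.05],[-0.0015,0.11,0.1],[-0.0015,0.15,0.145],[-0.0015,0.185,0.19],[-0.001,0.21,0.218],[-0.001,0.226,0.237],[-0.001,0.239,0.253],[-0.001,0.239,0.253]]' --rotation '[[0,0,0],[0,0,0],[0,0,0],[0,0,0],[0,0,0],[0,0,0],[0,0,0],[0,0,0],[0,0,0]]'

```text
clock: 18.65
tcp_pos: [0.5178, 0.179, 0.1656]
orientation: [-2.439, -0.147, 0.055]
contact_force: [-0.5, -0.6, -0.8]
grip_width: 0.0548
```

```bash
python3 look.py 14;python3 - <<'E'
from ik import *
from bench import r
o=r.get_obs();Rt=R.from_rotvec(o["orientation"])
print("G",toS(o["tcp_pos"]+Rt.apply([0,.155,0])), RS.inv().as_matrix()@Rt.as_matrix())
a=cv2.imread("pics/side14_raw.png")[100:290,250:480];cv2.imwrite("pics/side14z.png",cv2.resize(a,None,fx=3.1,fy=3.1,interpolation=cv2.INTER_CUBIC))
print("down 1mm:",Rt.inv().apply([0,0,-.001])/.3)
E
```

```text
18.65 [-1.1483  0.9066  0.7068  1.9635  0.3163  0.8519 -0.6854] [-0.5369 -0.5639 -0.7841] [-0.037  -0.0358  0.0535]
G [-0.0369 -0.0218  0.0663] [[ 1.     -0.0003 -0.0006]
 [ 0.0001 -0.7654  0.6436]
 [-0.0006 -0.6436 -0.7654]]
down 1mm: [0.     0.0021 0.0026]
```

View pics/side14z.png

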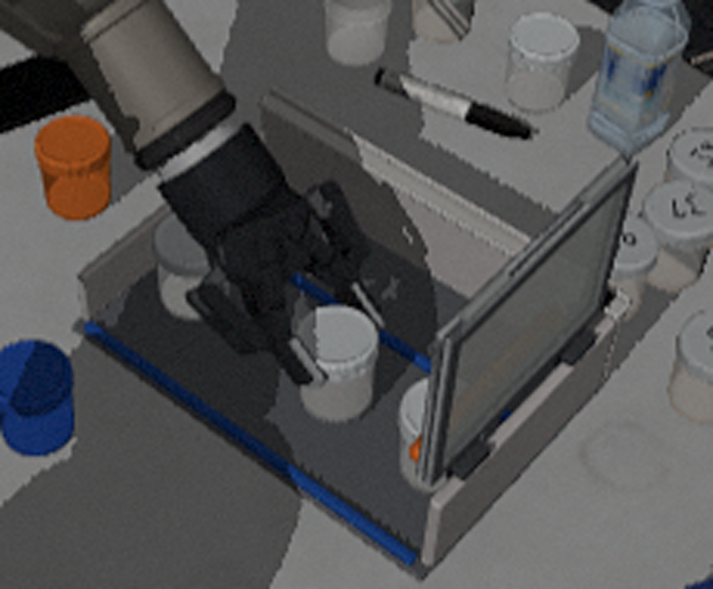

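Call:
step_arm --xyz '[[0,0.002,0.003],[0,0.004,0.005],[0,0.006,0.008],[0,0.006,0.008]]' --rotation '[[0,0,0],[0,0,0],[0,0,0],[0,0,0]]'

```text
clock: 19.25
tcp_pos: [0.5183, 0.1785, 0.1638]
orientation: [-2.44, -0.147, 0.054]
contact_force: [-0.1, -0.4, 5.0]
grip_width: 0.055
```

Call:
step_arm --xyz '[[0,0,0],[0,0,0],[0,0,0],[0,0,0],[0,0,0]]' --rotation '[[0,0,0],[0,0,0],[0,0,0],[0,0,0],[0,0,0]]' --grip 0

```text
clock: 19.88
tcp_pos: [0.5182, 0.1786, 0.1637]
orientation: [-2.44, -0.147, 0.054]
contact_force: [0.1, -0.3, 0.0]
grip_width: 0.0854
```

```bash
python3 look.py 15;python3 - <<'E'
import cv2
a=cv2.imread("pics/side15_raw.png")[100:290,250:480];cv2.imwrite("pics/side15z.png",cv2.resize(a,None,fx=3.1,fy=3.1,interpolation=cv2.INTER_CUBIC))
E
```

```text
19.875 [-1.1471  0.9109  0.7063  1.9627  0.3157  0.8495 -0.6877] [ 0.1035 -0.2837  0.0017] [-0.0366 -0.0362  0.0516]
```

View pics/side15z.png

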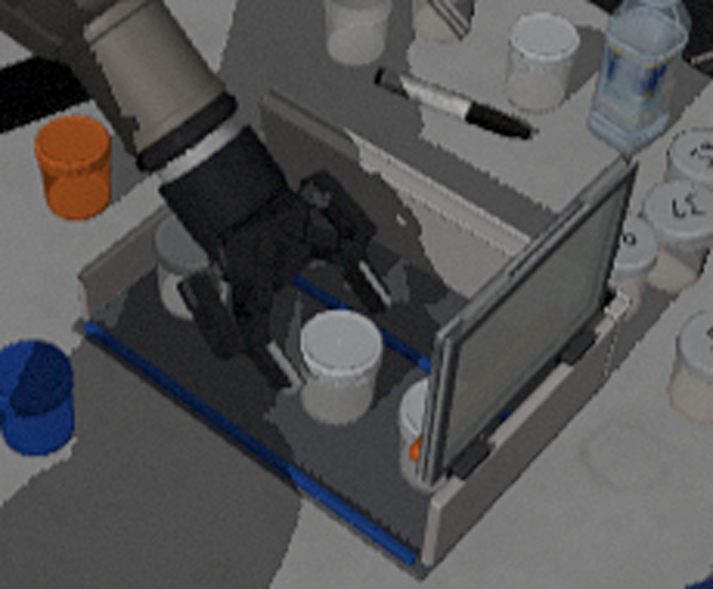

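Released and standing. I back out along the tool axis.

Call:
step_arm --xyz '[[0,-0.03,0],[0,-0.08,0],[0,-0.15,0],[0,-0.25,0],[0,-0.35,0],[0,-0.45,0],[0,-0.5,0],[0,-0.5,0],[0,-0.5,0]]' --rotation '[[0,0,0],[0,0,0],[0,0,0],[0,0,0],[0,0,0],[0,0,0],[0,0,0],[0,0,0],[0,0,0]]'

```text
clock: 21.1
tcp_pos: [0.5043, 0.2917, 0.2597]
orientation: [-2.441, -0.145, 0.054]
contact_force: [-0.1, 0.1, 0.1]
grip_width: 0.0854
```

```bash
python3 look.py 16;python3 - <<'E'
import cv2
a=cv2.imread("pics/side16_raw.png")[125:290,265:465];cv2.imwrite("pics/side16z.png",cv2.resize(a,None,fx=3.6,fy=3.6,interpolation=cv2.INTER_CUBIC))
a=cv2.imread("pics/top16_raw.png")[85:225,245:435];cv2.imwrite("pics/top16z.png",cv2.resize(a,None,fx=4.2,fy=4.2,interpolation=cv2.INTER_CUBIC))
E
```

```text
21.1 [-1.2885  0.7883  0.7225  1.8199  0.2788  1.1642 -0.6653] [-0.0866  0.0818  0.087 ] [-0.0368  0.0777  0.1476]
```

View pics/side16z.png

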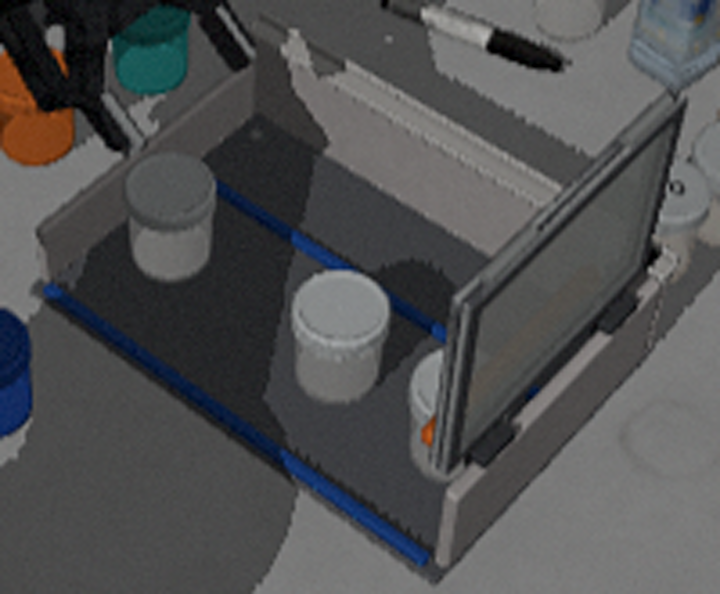

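View pics/top16z.png

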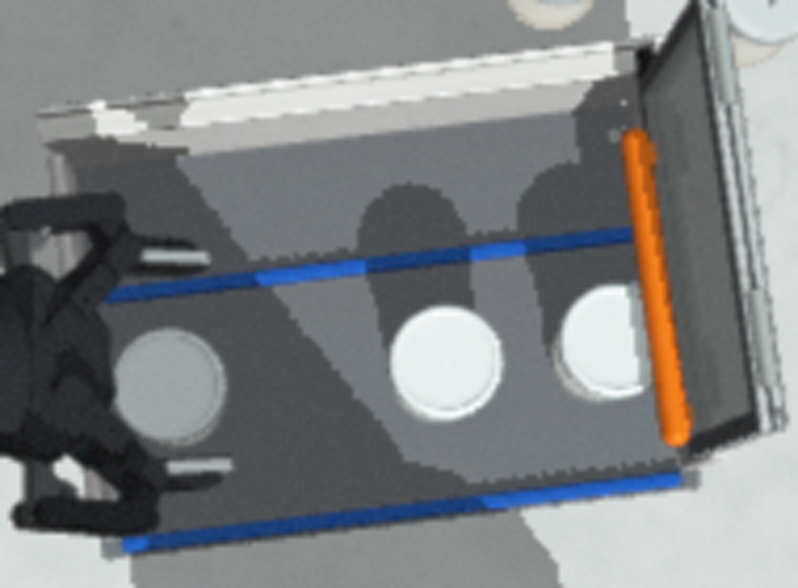

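Run:
```python
from h import *
print("mid",toS(onz(*tz(446,361),.071)),toS(tri([tz(446,361),sz(341,310)])),"left",toS(onz(*tz(170,385),.071)),"right",toS(onz(*tz(618,341),.071)))
f=cv2.imread("pics/top16_raw.png");hsv=cv2.cvtColor(f,cv2.COLOR_BGR2HSV);m=cv2.inRange(hsv,(5,150,100),(18,255,255))
m[:, :385]=0
ys,xs=np.nonzero(m);c=(xs.mean(),ys.mean());print(c,len(xs))
b=toS(onz("top",c,.095));print("bar",b)
for a in(1.45,1.5,1.53,1.571):print(a,-.145+.29*np.cos(a)-.01*np.cos(a)+.013*np.sin(a))
for p in((705,10),(765,425),(728,5),(785,420)):print("hinge",toS(onz(*tz(*p),.23)))
```

```text
mid [-0.0365 -0.0273  0.071 ] [-0.0368 -0.0269  0.0669] left [-0.0322  0.1116  0.071 ] right [-0.0368 -0.1145  0.071 ]
(np.float64(400.6588235294118), np.float64(152.5607843137255)) 510
bar [-0.0146 -0.1319  0.095 ]
1.45 -0.09835395569364869
1.5 -0.11222614870719046
1.53 -0.12059101356382529
1.571 -0.13205702876667266
hinge [ 0.0787 -0.1399  0.23  ]
hinge [-0.0982 -0.1404  0.23  ]
hinge [ 0.0797 -0.1499  0.23  ]
hinge [-0.0971 -0.1489  0.23  ]
```

```bash
python3 -c "
from bench import r
print(r.hand_in())"
```

```text
the job is handed in; nothing more can be done
None
```

I folded the cover fully back, stood the tipped cup up between its neighbours, and handed the job in at about 21 s of the 61 s allowed.

- **Cover:** I pushed the orange bar with closed fingers and the hand leaned back 45°. It took 1 to 3 N to move. The highest reading was about 24 N, when it met the rubber stop. In the last pictures, taken after I let go, the bar sits at y = -132 mm. That corresponds to about 1.57 rad, past the 1.50 needed.
- **Tipped cup:** I gripped it by the lid, lifted it, turned it upright in the air and lowered it until it touched the floor at about 5 N. It stands at about x = -37, y = -27 mm, with the lid top measured at 67 to 71 mm (71 expected).
- **Neighbours:** both stand upright. The left one is unmoved. The right one reads within about 2 mm of its start; the bar partly hides its lid, so that reading is less certain.
- **Robot:** it was clear of everything, with the contact force near zero when I handed in.

No check failed or disagreed beyond the few millimetres of camera error. I judged uprightness by eye from the two views and did not measure the cups' tilt.

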